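# Set the bench charger's blank step selector to the fourth click and start it

## Robot

A 6-joint arm with a two-finger parallel gripper is mounted at the origin on the work surface. World frame = base frame: x ahead of the robot, y to its left, z up, the work surface at z = 0. Lengths are in m, angles in rad, forces in N, time in s.
With the tool pointing down it reaches from about 0.35 to 0.775 m from the base axis. Payload 5.5 kg.
Tool frame: the origin (TCP) lies midway between the tips of the shut fingers; the grasp point (between the pads) lies 19 mm behind it; y points along the fingers, x is the direction in which the jaws open and shut, and the axes are right-handed (so a half turn about y gives the same grasp; the last joint's range is limited). The gripper opens to 85 mm and grips with 20 to 120 N. Pads are 22 mm wide; open, the fingers measure 114 mm over their backs; the gripper's body (76 mm by 85 mm) begins 54 mm behind the grasp point. The pads swing forward as they close: fully open they stand 13 mm farther back than shut.
Start: joints at [1.149, 0.313, 0.046, 1.304, 0, 1.431], TCP at [0.16, 0.552, 0.231] pointing down, gripper open.
Joint ranges: [-2.76, 2.76], [-0.86, 1.69], [-1.03, 1.26], [-2.2, 2.34], [-1.47, 1.5], [-3.14, 3.14]. Speed limits (rad/s): [2.57, 2.57, 3.14, 3.14, 3.14, 3.14].

## Interface

Orientations are given as a unit quaternion [x, y, z, w].
In Python, from workcell import r, set_gripper, solver, vision, close_job gives the robot as it stands. Calls block until the motion is done:
- r.move_pose(position, orientation): joint-space move of the TCP to a pose.
- r.move_straight(position, orientation=None, rate=0.15, f_stop=None): straight line of the TCP; orientation=None keeps the orientation; rate is the mean speed in m/s. With f_stop (N) it stops when the force on the tool has changed by that much, and returns True; else False.
- r.goto_joints(angles): joint-space move.
- set_gripper(opening, effort=None): opening from 0.0 (shut) to 1.0 (fully open); effort is the grip in N (None keeps the last); returns when the fingers have stopped.
- r.hold(seconds).
- solver.solve_ik(position, orientation): joint angles nearest the present ones, or None.
- vision.capture(name): name is "scene" or "side" or "wrist"; returns (picture, depth): 480x640x3 uint8, red, green, blue; 480x640 float32, m along the optical axis (not along the pixel's ray), 0 where there is no reading.
- vision.camera_model(name): a dict with "mtx" (3x3 intrinsics, pixels), "k1" (the pictures are not rectified: a ray, as slopes to the right and down, at radius r is drawn at 1 + k1 r^2 times it, then the intrinsics apply), "R" (3x3) and "t" (3): a world point X has camera coordinates R X + t. Camera axes: x right, y down, z forward; pixel columns grow to the right and rows downward; lengths in m; the calibration is good to about 2 mm. A picture is of the moment at which its call begins: read the wrist's pose just before it. camera_model takes no time and is no camera call; for the wrist camera it gives the pose at the moment of the call.
A pose or a line that the arm cannot do raises r.IKError and nothing moves.
- close_job(): hands the job in, once; it reports no verdict.
Readings, each from a call of its own:
- r.get_time(): time.
- r.get_q(): joint angles.
- r.get_qvel(): joint speeds.
- r.get_tau(): joint torques, N m.
- r.get_eef_pos(): TCP position.
- r.get_tcp_rot(): TCP orientation.
- r.get_ft_force(): force on the tool from outside, world axes, zero at the start.
- r.get_torque(): the same for the moment, N m.
- r.get_gripper_width(): opening from 0.0 (shut) to 1.0 (fully open).
Only numpy, scipy, OpenCV 4.12 (cv2) and the standard library are available. Lean on these libraries where they do the work, as an engineer would, in place of code of your own. Each camera call takes 0.05 s, during which the arm holds its last target.

## Task

The markings of the bike-battery charger's current selector (the black knob) have worn off: turn it anticlockwise gently until you feel its end stop, without wrenching it in its rubber collar, then turn it clockwise by exactly four clicks. With the selector resting there, press the green start button fully in and let it come back out; never press start at any other setting, and leave everything else on the bench where it is.

Things in the scene. Friction and masses are not known exactly. Their poses are not given: they have to be found in the camera images.
- charger: Grey bench charger, fixed to the bench, 220 (x) by 290 (y) by 60 mm high; origin in the middle of its underside, z up, -x its front. Its flat top carries, near the front, the selector knob at (-35, +65) mm and the start button at (-35, -80) mm, and at the rear (x from +36 mm) a cradle with a battery pack, reaching z 115 mm.
- selector_grip (a point): Point on the upright selector knob's axis at a good height to grip, 28 mm above the rubber collar, 13 mm below the knob's top; its axes are the charger's and do not turn with the knob. The knob is plain black, finely ribbed, round, 40 mm in diameter, 41 mm tall, with no pointer, on a black rubber collar 66 mm across and 5 mm thick.
- selector_top (a point): Centre of the knob's flat top (does not turn with it). Clockwise from above counts up. There are eight click positions; the lowest lies at the anticlockwise end stop (3 degrees of play) and is where counting begins: the first click takes the knob from there to the next position. It starts anywhere from the third to the seventh. Neighbours are 19 to 29 degrees apart, unevenly.
- selector_foot (a point): Foot of the knob, on its axis, at the collar's top (does not turn). Feel of the knob: leaving a position takes about 0.3 N m; the torque falls to zero half way, then reverses and pulls the knob on into the next position, where it centres itself and stays when let go. The end stops are hard: there the torque only keeps rising.
- mount (a joint): Twist (rad, clockwise from above positive) of the selector's rubber collar on the charger, 0 when unloaded. It is a stiff spring, about 12 N m per rad: a click twists it by under 0.04. More than 0.08 (about 0.95 N m on the knob) counts as wrenching the selector.
- wiper (a joint): Inner contact of the selector, out of sight, geared down to 0.25 mm for each radian of the knob: 0 at the lowest position and growing clockwise, about 0.1 mm a click, far finer than measurement noise. It shows the true setting to the judge only (position four clicks up: 0.36 mm).
- start (a joint): Travel of the start button, 0 out to 0.006 m fully in; a spring of 5 N at full travel returns it.
- start_top (a point): Centre of the top of the round green start button, 26 mm in diameter, in a black housing to the right of the knob seen from the robot; pressed straight down.
- pack: Black battery pack 50 by 170 by 55 mm, 0.9 kg, lying in the cradle at the charger's rear; origin at its underside. Not to be moved.
- spray: Red spray can, 54 mm in diameter, 170 mm tall, standing left of the charger; origin at its underside. Not to be moved.
- grease: White grease jar with a blue lid, 64 mm in diameter, 60 mm tall, right of the charger; origin at its underside. Not to be moved.
- wrench: Steel wrench lying on the bench left of the charger. Not to be moved.
- sprocket: Steel sprocket, 60 mm in diameter, 12 mm thick, lying right of the charger. Not to be moved.
- driver: Blue screwdriver lying to the right of the work area. Not to be moved.
- tape: Blue roll of tape, 90 mm in diameter, 25 mm high, lying to the left. Not to be moved.

How it is judged:
On the way, in this order (a step that is already met when the one before it is completed fails the run):
1. the selector has been turned back to its lowest position, at the anticlockwise end stop (value of joint wiper below 2.5e-05 m), for 0.1 s.
2. the selector is set four clicks up (value of joint wiper between 0.000335 and 0.000385 m), for 0.2 s.
3. the start button is fully pressed with the selector four clicks up (all of step 2 and value of joint start above 0.0045 m), for 0.05 s.
At the end, for the whole second after the job is handed in: The selector rests in the position four clicks clockwise of the end stop (within 6 degrees of that position's centre) and the start button is back out (less than 1.5 mm in) (all of step 2 and value of joint start below 0.0015 m); the robot touches nothing.
It fails at once if the selector is wrenched: its rubber collar is twisted by more than 0.08 rad (about 0.95 N m) (value of joint mount above 0.08 rad or value of joint mount below -0.08 rad).
It fails at once if the start button is pressed in by more than 3 mm while the selector is not four clicks up (value of joint start above 0.003 m and (value of joint wiper below 0.000335 m or value of joint wiper above 0.000385 m)).
It fails at once if something else on the bench is moved by more than 15 mm (distance of any of pack, spray, grease, wrench, sprocket, driver, tape from where it was at the start of the episode above 0.015 m).
It also fails if it takes over 72 s, if anything falls off the work surface, if the arm or the gripper's body presses on something with over 40 N, if the wrist force passes 120 N, or if a joint passes its speed limit or range.

## Working session

There is one attempt and no reset: what is moved stays moved. The work goes in short steps, each a Python script; the robot and the scene stay as the last script left them, time stands still between calls to the robot, and variables do not carry over. Pictures are saved under pics/ and viewed, and the job is handed in when it is done.

```bash
ls; mkdir -p pics
python3 - <<'E'
from workcell import r,vision
import cv2,numpy as np
print(r.get_time(), r.get_eef_pos(), r.get_tcp_rot(), r.get_torque(), r.get_ft_force())
for n in ["scene","side","wrist"]:
    m=vision.camera_model(n)
    p,d=vision.capture(n)
    cv2.imwrite(f"pics/{n}0.png",p[:,:,::-1]); np.savez(f"{n}0.npz",p=p,d=d,**m)
    print(n,m)
E
```

```text
pics
0.0 [0.15968897 0.55183234 0.23038607] [ 0.56557425  0.42425543 -0.42542144 -0.56493335] [-0.02276806 -0.00497149  0.00753383] [-0.205093   -0.16001803 -0.3480283 ]
scene {'mtx': array([[472.21981537,   0.        , 319.96904657],
       [  0.        , 472.21981537, 239.21681252],
       [  0.        ,   0.        ,   1.        ]]), 'k1': -0.0593376746504361, 'R': array([[ 0.30313366,  0.95272428, -0.02065026],
       [ 0.58123127, -0.2020192 , -0.78826293],
       [-0.75516898,  0.22694645, -0.61499196]]), 't': array([-0.17421441, -0.27254353,  1.56683809])}
side {'mtx': array([[564.99603751,   0.        , 314.24362858],
       [  0.        , 564.99603751, 237.15088804],
       [  0.        ,   0.        ,   1.        ]]), 'k1': -0.029886076672366226, 'R': array([[-0.98916489, -0.14663786, -0.00708186],
       [-0.08429984,  0.60682558, -0.79035198],
       [ 0.12019297, -0.78119143, -0.61261211]]), 't': array([0.58093938, 0.11823161, 1.36121261])}
wrist {'mtx': array([[408.72925941,   0.        , 319.99691552],
       [  0.        , 408.72925941, 244.71399703],
       [  0.        ,   0.        ,   1.        ]]), 'k1': -0.058791522631820095, 'R': array([[ 2.77007461e-01,  9.60867291e-01, -9.56547941e-04],
       [ 9.24157517e-01, -2.66151632e-01,  2.74036846e-01],
       [ 2.63058456e-01, -7.67942519e-02, -9.61718718e-01]]), 't': array([-0.57395326, -0.03631261,  0.37864103])}
```

View pics/scene0.png

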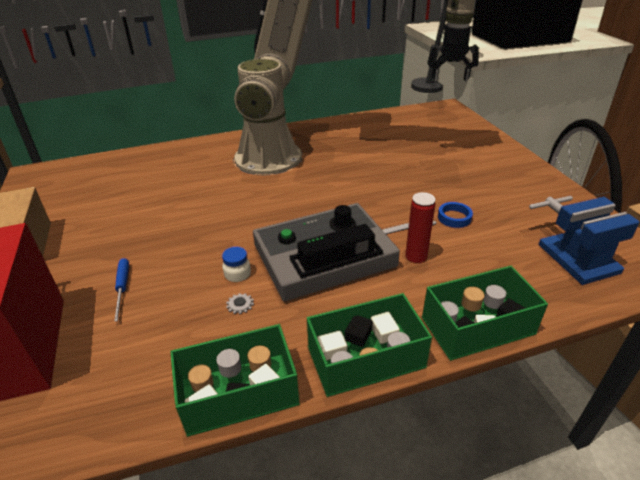

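View pics/side0.png

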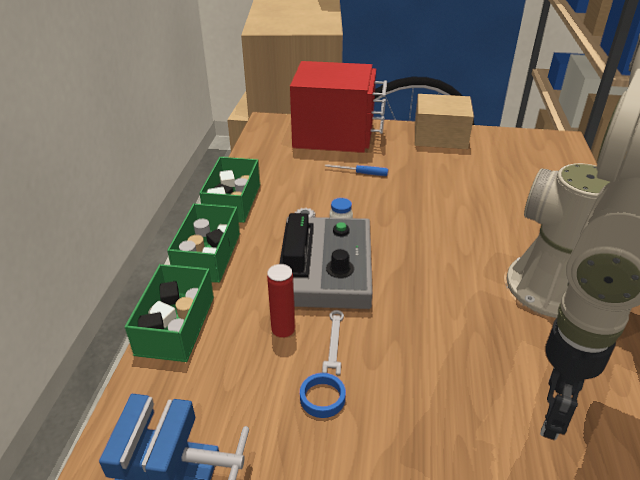

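View pics/wrist0.png

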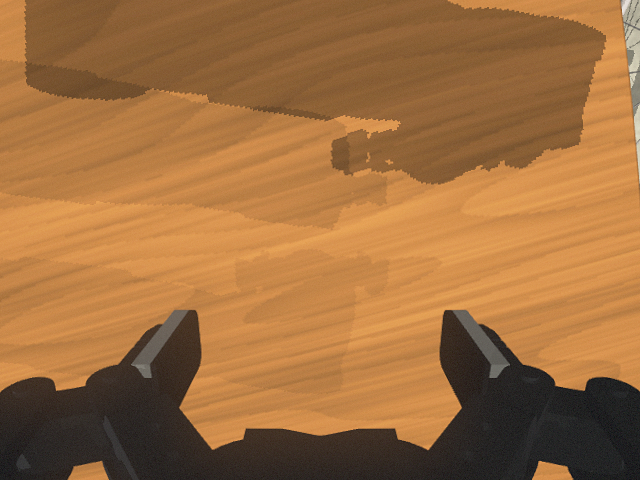

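The scene view shows the knob at about (343,214) and the green button at (287,236). In the side view the knob is at (340,258) and the button at (341,228). The wrist view shows only bench. I'll get a coarse localisation first, then look from above with the wrist camera.

```bash
cat > h.py <<'E'
import numpy as np,cv2
def ray(m,uv):
    k=float(m['k1']);K=m['mtx']
    u,v=uv; p=np.array([(u-K[0,2])/K[0,0],(v-K[1,2])/K[1,1]])
    x=cv2.undistortPoints(np.array([[[u,v]]],float),K,np.array([k,0,0,0,0.]))[0,0]
    d=m['R'].T@np.array([x[0],x[1],1.]); o=-m['R'].T@m['t']
    return o,d
def onz(m,uv,z):
    o,d=ray(m,uv); return o+d*(z-o[2])/d[2]
def tri(ms,uvs):
    A=np.zeros((3,3));b=np.zeros(3);L=[]
    for m,uv in zip(ms,uvs):
        o,d=ray(m,uv);d=d/np.linalg.norm(d);P=np.eye(3)-np.outer(d,d);A+=P;b+=P@o;L.append((o,P))
    X=np.linalg.solve(A,b); return X,[np.linalg.norm(P@(X-o)) for o,P in L]
def cloud(m,d,uv):
    o,dr=ray(m,uv); return o+dr*d[int(uv[1]),int(uv[0])]
E
python3 - <<'E'
from h import *
F={n:dict(np.load(n+"0.npz")) for n in["scene","side"]}
uv={}
for n,win in [("scene",(270,220,310,250)),("side",(320,215,360,240))]:
    m=F[n];hsv=cv2.cvtColor(m['p'],cv2.COLOR_RGB2HSV)
    mk=((hsv[...,0]>45)&(hsv[...,0]<85)&(hsv[...,1]>110)&(hsv[...,2]>50)).astype(np.uint8)
    a=np.zeros_like(mk);a[win[1]:win[3],win[0]:win[2]]=1
    c=max(cv2.findContours(mk*a,0,1)[0],key=cv2.contourArea)
    M=cv2.moments(c);uv[n]=(M['m10']/M['m00'],M['m01']/M['m00']);print(n,uv[n],cv2.boundingRect(c),cloud(m,m['d'],uv[n]))
print(tri([F['scene'],F['side']],[uv['scene'],uv['side']]))
for n,p in [("scene",(343,210)),("side",(340,253))]:print(n,onz(F[n],p,.106),cloud(F[n],F[n]['d'],p))
for n in F:
    print(n)
    x,y={'scene':(265,195),'side':(290,200)}[n]
    cv2.imwrite(f"pics/{n}z.png",cv2.resize(F[n]['p'][y:y+110,x:x+130,::-1],None,fx=6,fy=5,interpolation=2))
E
```

```text
scene (285.86290322580646, 232.98387096774192) (281, 229, 11, 9) [ 0.52714523 -0.06697292  0.07861859]
side (340.5, 226.5) (336, 223, 10, 8) [ 0.52861417 -0.05797947  0.08255419]
(array([ 0.52841665, -0.06624235,  0.07793807]), [np.float64(0.0015471734201155654), np.float64(0.0015471734201155482)])
scene [0.51961703 0.07753384 0.106     ] [0.52087301 0.07707126 0.10691762]
side [0.51553293 0.0749263  0.106     ] [0.51540916 0.07623805 0.10708075]
scene
side
```

Run:
```python
from h import *
from scipy.spatial.transform import Rotation as Ro
from workcell import r,vision,solver
m=vision.camera_model("wrist")
c=-m['R'].T@m['t'];T=Ro.from_quat(r.get_tcp_rot()).as_matrix();print("tool axes cols\n",T.round(3));p=np.array(r.get_eef_pos())
print("cam in tool",T.T@(c-p),"fwd in tool",T.T@m['R'][2])
def Q(psi):  # x axis at yaw psi, y down
    x=np.array([np.cos(psi),np.sin(psi),0]);y=np.array([0,0,-1.]);return Ro.from_matrix(np.c_[x,y,np.cross(x,y)]).as_quat()
for deg in range(-180,181,30):
    for P in ((.52,.076,.083),):
        q=solver.solve_ik(list(P),list(Q(np.radians(deg))));print(deg,None if q is None else np.round(q,3))
```

```text
tool axes cols
 [[ 0.278 -0.001 -0.961]
 [ 0.961 -0.001  0.278]
 [-0.001 -1.     0.   ]]
cam in tool [-0.00054442 -0.14306376  0.06946645] fwd in tool [ 0.00100653  0.961655   -0.27426019]
-180 [-0.008  0.312 -0.336  0.923  0.    -1.578]
-150 [-0.008  0.312 -0.336  0.923  0.    -2.102]
-120 [-0.008  0.312 -0.336  0.923  0.    -2.626]
-90 [-0.008  0.312 -0.336  0.923  0.     3.134]
-60 [-0.008  0.312 -0.336  0.923  0.     2.61 ]
-30 [-0.008  0.312 -0.336  0.923  0.     2.087]
0 [-0.008  0.312 -0.336  0.923  0.     1.563]
30 [-0.008  0.312 -0.336  0.923  0.     1.04 ]
60 [-0.008  0.312 -0.336  0.923  0.     0.516]
90 [-0.008  0.312 -0.336  0.923  0.    -0.008]
120 [-0.008  0.312 -0.336  0.923  0.    -0.531]
150 [-0.008  0.312 -0.336  0.923  0.    -1.055]
180 [-0.008  0.312 -0.336  0.923  0.    -1.578]
```

View pics/sidez.png

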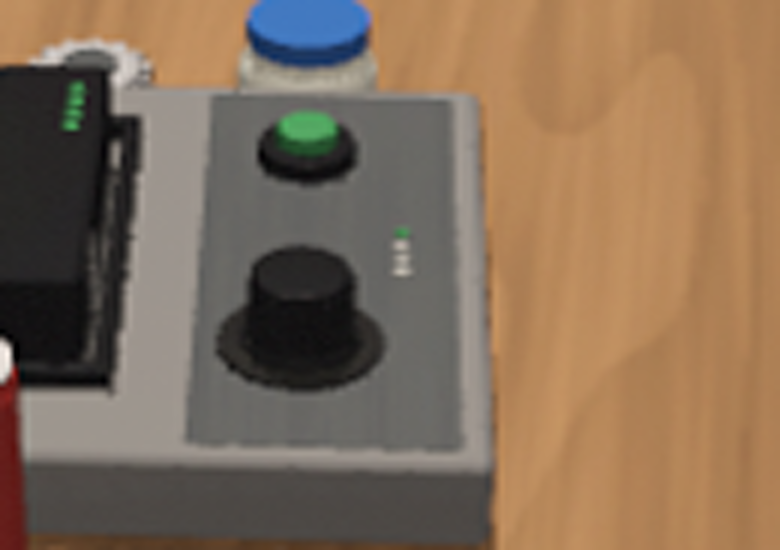

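View pics/scenez.png

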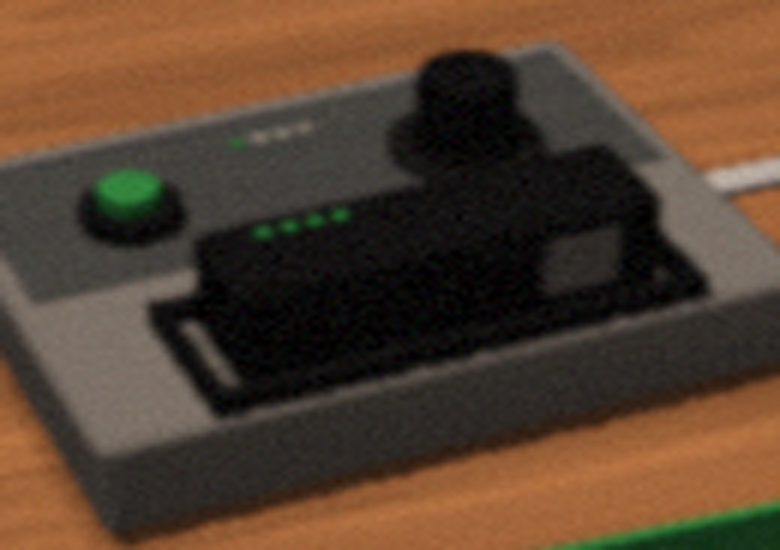

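```bash
cat >> h.py <<'E'
from scipy.spatial.transform import Rotation as Ro
def Q(psi):
    x=np.array([np.cos(psi),np.sin(psi),0]);y=np.array([0,0,-1.]);return list(Ro.from_matrix(np.c_[x,y,np.cross(x,y)]).as_quat())
E
python3 - <<'E'
from h import *
from workcell import r,vision
F={n:dict(np.load(n+"0.npz")) for n in["scene","side"]}
m=F['scene'];hsv=cv2.cvtColor(m['p'],cv2.COLOR_RGB2HSV)
print("spray base approx",onz(m,(419,259),0),onz(F['side'],(283,333),0), "top",onz(F['side'],(281,273),.17))
r.move_pose([.46,.005,.25],Q(np.pi/2)); print(r.get_time(),r.get_eef_pos())
r.hold(.2)
m=vision.camera_model("wrist");p,d=vision.capture("wrist")
np.savez("wrist1.npz",p=p,d=d,**m);cv2.imwrite("pics/wrist1.png",p[:,:,::-1]);print(r.get_time(),r.get_q())
E
```

```text
spray base approx [0.63266184 0.2336479  0.        ] [0.62145101 0.24068926 0.        ] top [0.61995298 0.23293337 0.17      ]
2.3833 [0.46003568 0.00556694 0.25002135]
2.6333 [-1.62854266e-01  8.51167969e-02 -1.93477538e-01  1.29228585e+00
  1.23989428e-05 -1.63887209e-01]
```

View pics/wrist1.png

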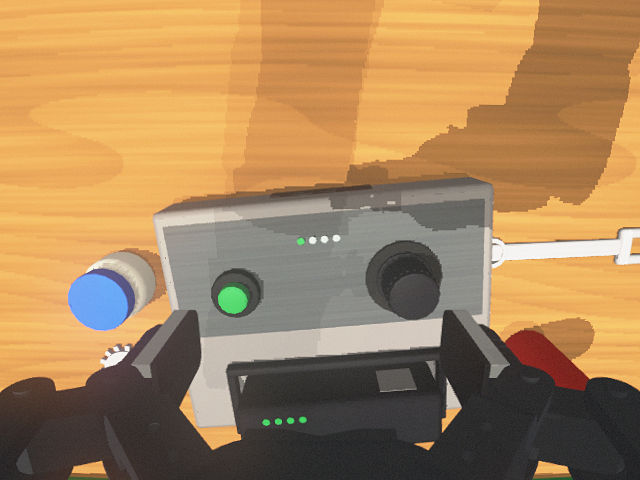

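The wrist view (image up is -x, right is +y) shows the button cap at (233,300), the knob top at about (414,297), its collar at about (404,275), and the spray can to the right, beyond the charger.

Run:
```python
from h import *
W=dict(np.load("wrist1.npz"));p=W['p'];g=cv2.cvtColor(p,cv2.COLOR_RGB2GRAY);hsv=cv2.cvtColor(p,cv2.COLOR_RGB2HSV)
mk=((hsv[...,0]>45)&(hsv[...,0]<85)&(hsv[...,1]>110)).astype(np.uint8);mk[:,:200]=0;mk[:,260:]=0;mk[:260]=0;mk[330:]=0
c=max(cv2.findContours(mk,0,1)[0],key=cv2.contourArea);e=cv2.fitEllipse(c);print("btn",e, onz(W,e[0],.078),cloud(W,W['d'],e[0]))
z1,z2=[onz(W,(e[0][0]+s*e[1][0]/2,e[0][1]),.078) for s in(-1,1)];print("dia",np.linalg.norm(z1-z2))
S={n:dict(np.load(n+"0.npz")) for n in["scene","side"]}
print(tri([W,S['scene'],S['side']],[e[0],(285.86,232.98),(340.5,226.5)]))
# knob top by depth: world z map
d=W['d'];top=np.zeros(d.shape,np.uint8);col=top.copy()
for v in range(235,335):
    for u in range(355,455):
        if d[v,u]>0:
            X=cloud(W,d,(u,v)); top[v,u]=abs(X[2]-.106)<.004
print("px",top.sum()); c=max(cv2.findContours(top,0,1)[0],key=cv2.contourArea);(ec,r_)=cv2.minEnclosingCircle(c);M=cv2.moments(c);print(ec,r_,M['m10']/M['m00'],M['m01']/M['m00'],onz(W,ec,.106))
# collar: outer ellipse via dark mask
b=(g<62).astype(np.uint8);b[:,:355]=0;b[:,455:]=0;b[:225]=0;b[335:]=0
c=max(cv2.findContours(b,0,1)[0],key=cv2.contourArea);print(cv2.boundingRect(c))
im=cv2.resize(p[220:340,190:470,::-1],None,fx=2.8,fy=2.8*1.5,interpolation=2);cv2.imwrite("pics/w1z.png",im)
# points at top z for edges: left/right knob
pts=c[:,0,:].astype(float);pts=pts[(pts[:,1]<285)]
xy=np.array([onz(W,q,.065)[:2] for q in pts]);A=np.c_[2*xy,np.ones(len(xy))];s=np.linalg.lstsq(A,(xy**2).sum(1),rcond=None)[0];print("collar c",s[:2],"R",np.sqrt(s[2]+s[:2]@s[:2]))
```

```text
btn ((232.26954650878906, 299.2281494140625), (26.565147399902344, 29.52939224243164), 116.4121322631836) [ 0.52786867 -0.06793342  0.078     ] [ 0.5259159  -0.06689767  0.08247586]
dia 0.02234385689461871
(array([ 0.52823792, -0.06700414,  0.0777332 ]), [np.float64(0.0010171871518752564), np.float64(0.0013783541581735069), np.float64(0.001921036740202214)])
px 2014
(412.3333435058594, 293.8333435058594) 27.29732894897461 413.3057985932407 295.09572825527533 [0.51095547 0.0754937  0.106     ]
(380, 251, 61, 50)
collar c [0.50892271 0.0829994 ] R 0.019695253077850836
```

View pics/w1z.png

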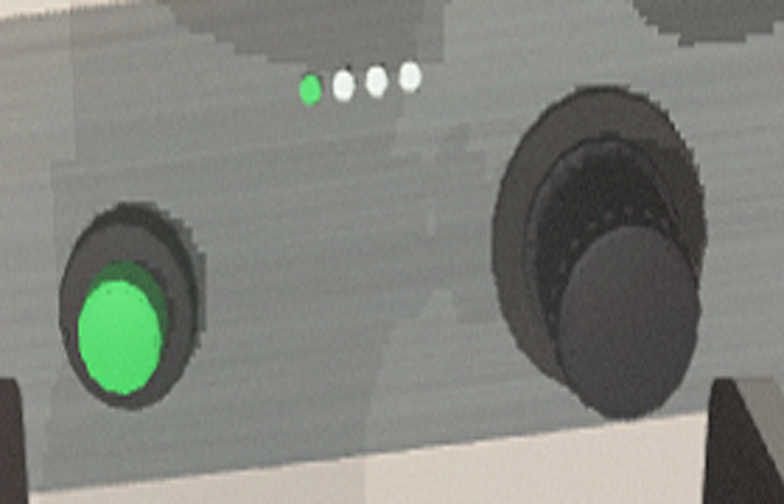

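Run:
```python
from h import *
W=dict(np.load("wrist1.npz"))
S={n:dict(np.load(n+"0.npz")) for n in["scene","side"]}
print("top",onz(W,(414.3,296.7),.106),"dia",np.linalg.norm(onz(W,(414.3-25.5,296.7),.106)-onz(W,(414.3+25.5,296.7),.106)))
print("collar",onz(W,(403.9,276),.065),np.linalg.norm(onz(W,(403.9-38.2,276),.065)-onz(W,(403.9+38.2,276),.065)))
# side/scene top centre from zooms
st=(290+302/6,200+273/5); sc=(265+466/6,195+75/5)
print("side",st,onz(S['side'],st,.106),"scene",sc,onz(S['scene'],sc,.106),tri([W,S['side'],S['scene']],[(414.3,296.7),st,sc]))
for z in(.076,.08,.084):print("btn",z,onz(W,(232.7,300.2),z))
```

```text
top [0.51331126 0.07715926 0.106     ] dia 0.03908704030497862
collar [0.5117064  0.07720679 0.065     ] 0.06575933698795326
side (340.3333333333333, 254.6) [0.51413479 0.0805656  0.106     ] scene (342.6666666666667, 210.0) [0.51935373 0.07678363 0.106     ] (array([0.51467097, 0.07795536, 0.1031717 ]), [np.float64(0.00015334418827645915), np.float64(0.000575077326254936), np.float64(0.0006406081692829214)])
btn 0.076 [ 0.52962621 -0.06808494  0.076     ]
btn 0.08 [ 0.52786988 -0.06716324  0.08      ]
btn 0.084 [ 0.52611355 -0.06624153  0.084     ]
```

Knob axis is at about (0.513, 0.0775) and the button at (0.528, -0.067). They are 145.3 mm apart (145 expected), and the knob measures 39 mm across (40) and the collar 66 mm (66). The charger's yaw is about 6°. Next I descend and grip gently.

Run:
```python
from h import *
from workcell import r,vision,set_gripper
K=[.513,.0775];q=Q(np.radians(50))
r.move_pose([*K,.15],q)
print(r.get_time(),r.get_eef_pos(),r.get_ft_force(),r.get_torque())
print(r.move_straight([*K,.073],rate=.08,f_stop=8))
print(r.get_time(),r.get_eef_pos(),r.get_ft_force(),r.get_torque(),r.get_q())
set_gripper(0.42,effort=25)
print(r.get_gripper_width(),r.get_ft_force(),r.get_torque())
set_gripper(0.0,effort=25)
print(r.get_time(),r.get_gripper_width(),r.get_ft_force(),r.get_torque(),r.get_eef_pos())
p,d=vision.capture("side");cv2.imwrite("pics/side2.png",cv2.resize(p[140:320,220:420,::-1],None,fx=3.3,fy=3.3))
```

```text
3.4667 [0.51300711 0.0775021  0.15024469] [ 0.71921363 -0.39723788  0.4592817 ] [-0.0131474   0.02921094 -0.00136241]
False
4.575 [0.51352401 0.07748285 0.07353522] [-0.61687126 -0.88513354 -0.12579004] [-0.00647973 -0.05486609 -0.02816729] [-4.89325269e-03  3.10351543e-01 -3.65230341e-01  8.94142829e-01
 -1.76070853e-05  6.93210345e-01]
0.4595922225174269 [-0.89632613  0.2608833   2.93634959] [ 0.16614974  0.08808592 -0.01507652]
5.275 0.4626385704808858 [0.16469146 1.62235821 5.31201255] [ 0.140588    0.07749279 -0.00785148] [0.5133184  0.0776252  0.07339397]
```

View pics/side2.png

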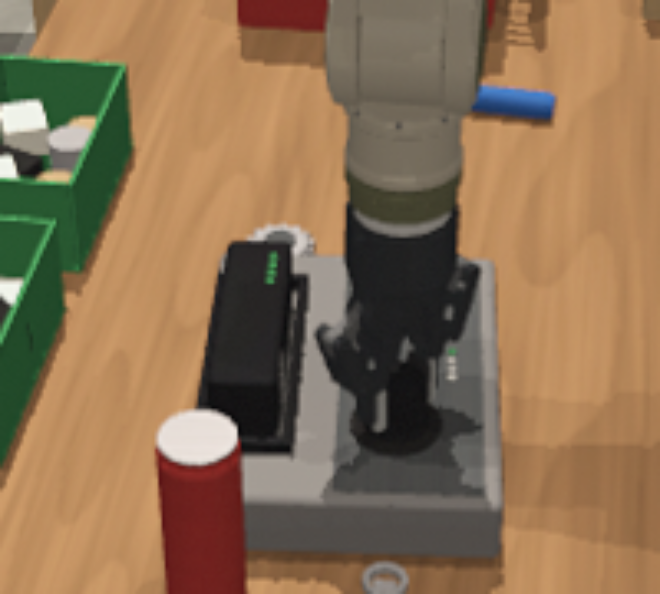

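The knob is gripped with the width at 39 mm, and side forces are about 2 N, so it is centred. Now turning anticlockwise in small steps while logging torque.

```bash
cat > turn.py <<'E'
from h import *
from workcell import r
def tz(n=3): return float(np.mean([r.get_torque()[2] for _ in range(n)]))
def turn(step,n,lim,log=[]):
    q0=list(r.get_q()); base=q0[5];L=[]
    q=list(q0)
    for i in range(1,n+1):
        q[5]=base+np.radians(step)*i
        r.goto_joints(q); t=tz(); L.append((round(np.degrees(q[5]),1),round(t,2)))
        if abs(t)>lim: break
    return L
E
python3 - <<'E'
from turn import *
t=r.get_time();print(tz(),[round(r.get_torque()[2],3) for _ in range(4)],r.get_time()-t)
print(turn(-2,12,.5));print(r.get_time()-t,r.get_ft_force(),np.degrees(r.get_q()[5]))
E
```

```text
-0.00515688787199686 [np.float64(-0.005), np.float64(-0.005), np.float64(-0.005), np.float64(-0.005)] 0.0
[(np.float64(37.7), -0.2), (np.float64(35.7), -0.25), (np.float64(33.7), -0.19), (np.float64(31.7), -0.04), (np.float64(29.7), 0.0), (np.float64(27.7), 0.0), (np.float64(25.7), 0.05), (np.float64(23.7), 0.01), (np.float64(21.7), 0.05), (np.float64(19.7), 0.13), (np.float64(17.7), 0.38), (np.float64(15.7), 0.21)]
2.999999999999999 [-2.79435337 -1.85867345  4.21883757] 15.79715123163679
```

```bash
cat >> turn.py <<'E'
def turn2(sgn,tmax,stop,maxdeg):
    """step adaptively; resist = torque opposing; stop when resist>stop"""
    q=list(r.get_q());b=np.degrees(q[5]);a=b;L=[];t0=r.get_time();why='max'
    t=tz()
    while abs(a-b)<maxdeg:
        res=t*sgn*-1  # sgn: sign of q6 change; CCW(sgn -1) resist is negative tz
        a+=sgn*(2.2 if res<.12 else 0.8)
        q[5]=np.radians(a); r.goto_joints(q); t=tz(); L.append((round(float(a),1),round(t,2)))
        if t*sgn>stop: why='stop';break
        if r.get_time()-t0>tmax: why='time';break
    return L,why
E
python3 - <<'E'
from turn import *
L,w=turn2(-1,8,.48,150)
print(w,*[f"{a}:{t}" for a,t in L]);print(r.get_time(),r.get_ft_force(),r.get_gripper_width())
E
```

```text
time 15.0:0.16 14.2:0.08 12.0:-0.1 9.8:-0.26 7.6:-0.16 5.4:-0.08 3.2:-0.03 1.0:0.05 -1.2:0.11 -3.4:0.21 -4.2:0.22 -5.0:0.24 -5.8:0.25 -6.6:0.29 -7.4:0.23 -8.2:0.08 -10.4:-0.07 -12.6:-0.26 -14.8:-0.19 -17.0:-0.07 -19.2:-0.03 -21.4:0.11 -23.6:0.17 -24.4:0.18 -25.2:0.2 -26.0:0.27 -26.8:0.3 -27.6:0.27 -28.4:0.15 -29.2:0.1 -31.4:-0.11 -33.6:-0.26 -35.8:-0.19
16.575 [-0.98436534 -5.34544828  3.9150235 ] 0.4626368137658693
```

```bash
sed -i 's/res=t\*sgn\*-1.*/res=t*sgn/; s/2.2 if res<.12 else 0.8/2.0 if res<.2 else 0.8/' turn.py
python3 - <<'E'
from turn import *
L,w=turn2(-1,10,.45,130)
print(w,*[f"{a}:{t}" for a,t in L]);print(r.get_time(),r.get_ft_force(),r.get_gripper_width())
E
```

```text
stop -37.8:-0.01 -39.8:0.03 -41.8:0.11 -43.8:0.22 -45.8:0.34 -47.8:0.16 -49.8:0.0 -51.8:-0.24 -52.6:-0.24 -53.4:-0.28 -54.2:-0.27 -55.0:-0.2 -55.8:-0.17 -57.8:-0.03 -59.8:0.08 -61.8:0.12 -63.8:0.21 -65.8:0.32 -67.8:0.12 -69.8:-0.06 -71.8:-0.22 -72.6:-0.22 -73.4:-0.27 -74.2:-0.38 -75.0:-0.51
22.825 [-1.51174887 -5.46147777  3.46128524] 0.4621420229979339
```

The torque now rises steadily past the click peak (−0.27, −0.38, −0.51), which is the end stop. The rests were at q6 ≈ 39.7, 13, −9.5, −30, −50 and −69.5°. Four clicks up should therefore be about 82.5° (0.36 mm / 0.25), which puts q6 near 13°. Turning clockwise and counting.

Run:
```python
from turn import *
r.hold(.15)
L,w=turn2(1,14,.5,87.2)
print(w,*[f"{a}:{t}" for a,t in L]);print(r.get_time(),r.get_ft_force(),r.get_gripper_width())
```

```text
max -72.9:-0.32 -70.9:-0.19 -68.9:0.05 -66.9:0.19 -64.9:0.24 -64.1:0.23 -63.3:0.26 -62.5:0.12 -60.5:-0.03 -58.5:-0.06 -56.5:-0.18 -54.5:-0.31 -52.5:-0.24 -50.5:-0.09 -48.5:0.1 -46.5:0.24 -45.7:0.23 -44.9:0.2 -42.9:0.07 -40.9:0.01 -38.9:-0.06 -36.9:-0.21 -34.9:-0.33 -32.9:-0.19 -30.9:-0.04 -28.9:0.11 -26.9:0.27 -26.1:0.25 -25.3:0.21 -24.5:0.16 -22.5:0.11 -20.5:-0.0 -18.5:-0.17 -16.5:-0.19 -14.5:-0.26 -12.5:-0.29 -10.5:-0.09 -8.5:0.11 -6.5:0.21 -5.7:0.28 -4.9:0.19 -2.9:0.1 -0.9:0.06 1.1:0.02 3.1:-0.05 5.1:-0.16 7.1:-0.23 9.1:-0.33 11.1:-0.21 13.1:-0.04
35.475 [-3.01490803 -2.51002904  6.1655918 ] 0.46026089794506037
```

Four barriers and four snap-ins, with torque back to about 0 at q6 = 13.1° as predicted. Releasing, retracting, then pressing start.

Run:
```python
from turn import *
from workcell import set_gripper
r.hold(.2);set_gripper(1.0);r.hold(.1);print("free",r.get_ft_force(),r.get_torque())
p=r.get_eef_pos();r.move_straight([p[0],p[1],.15],rate=.12)
set_gripper(0.0)
B=[.528,-.067]
r.move_pose([*B,.15],Q(np.radians(96)));r.move_straight([*B,.092],rate=.1);r.hold(.2)
f0=r.get_ft_force();print(r.get_time(),r.get_eef_pos(),f0)
print(r.move_straight([*B,.068],rate=.02,f_stop=14)); print(r.get_eef_pos(),np.array(r.get_ft_force())-f0)
r.hold(.2);print(r.get_time(),r.get_eef_pos(),np.array(r.get_ft_force())-f0)
```

```text
free [ 0.08711465 -0.41221543  0.11647397] [-0.00785698 -0.01052655  0.02124632]
39.4167 [ 0.52861552 -0.06714794  0.09278699] [ 0.01406274 -0.22651573  0.66599938]
True
[ 0.52803654 -0.06703098  0.07604058] [-0.98519244  0.22409136  5.22657502]
40.4417 [ 0.52806245 -0.0670643   0.07602642] [-1.88829794  0.37145613  6.92247819]
```

Run:
```python
from turn import *
from workcell import vision
B=[.528,-.067]
f=lambda:round(float(r.get_ft_force()[2]),2)
for z in(.0755,.075,.0745):
    print(r.move_straight([*B,z],rate=.01,f_stop=12));r.hold(.1);print(z,r.get_eef_pos()[2],f())
    if f()>18:break
p,d=vision.capture("side");cv2.imwrite("pics/side3.png",cv2.resize(p[160:280,280:400,::-1],None,fx=5,fy=5,interpolation=2))
# release slowly, log force/height
for z in(.077,.078,.079,.080,.081,.082,.083,.085):
    r.move_straight([*B,z],rate=.03);print(z,round(float(r.get_eef_pos()[2]),4),f())
print(r.get_time())
```

```text
False
0.0755 0.07601821706332786 7.57
False
0.075 0.0759806443967312 10.83
False
0.0745 0.07589359750872862 12.95
0.077 0.0773 4.57
0.078 0.0779 3.63
0.079 0.079 2.28
0.08 0.08 2.45
0.081 0.081 2.45
0.082 0.082 1.61
0.083 0.0827 0.52
0.085 0.0851 -0.46
43.5417
```

View pics/side3.png

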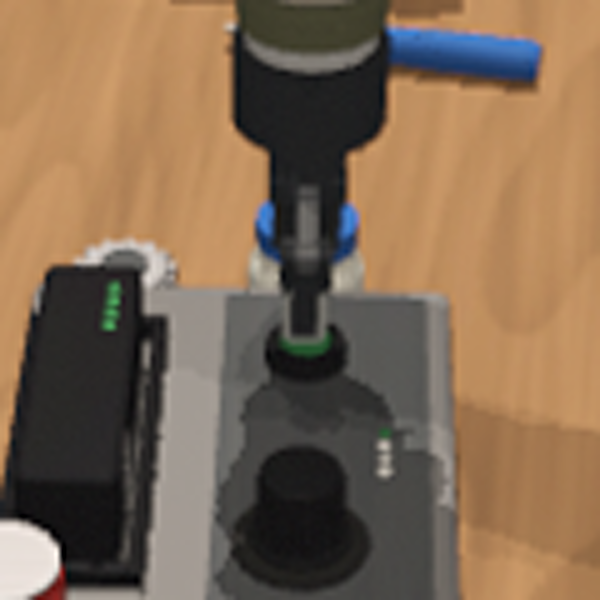

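The tip is centred on the green cap. It stopped hard at z 0.0759, and the spring force faded to zero near 0.0825, so the travel was the full 6 mm or so. Retracting, then a final look.

Run:
```python
from turn import *
from workcell import vision
r.move_straight([.528,-.067,.16],rate=.12)
r.move_pose([.45,-.02,.25],Q(np.pi/2)); r.hold(.3)
for n in("wrist","side"):
    p,d=vision.capture(n);cv2.imwrite(f"pics/{n}4.png",p[:,:,::-1])
    if n=="side":
        a=np.load("side0.npz")['p'];df=np.abs(a.astype(int)-p).max(2)
        print([(k,int((df[y0:y1,x0:x1]>60).sum())) for k,(x0,y0,x1,y1) in dict(wrench=(322,310,345,372),tape=(298,372,348,418),spray=(266,264,298,338),driver=(324,160,390,180),grease=(328,198,356,220)).items()])
print(r.get_time(),r.get_ft_force())
```

```text
[('wrench', 0), ('tape', 0), ('spray', 0), ('driver', 186), ('grease', 0)]
45.2917 [0.35314029 0.36780724 0.65715894]
```

View pics/wrist4.png

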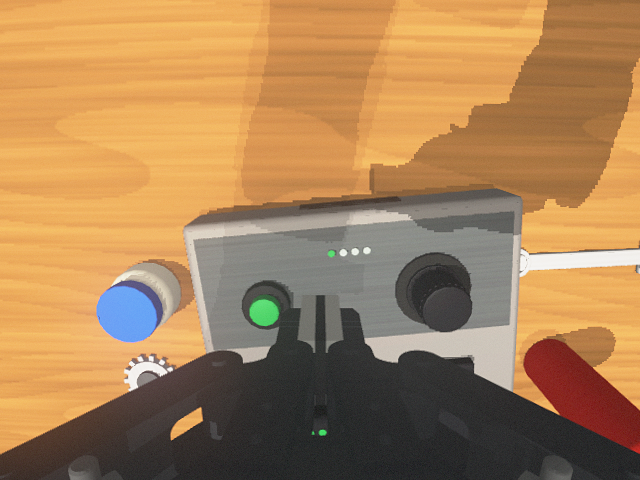

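```bash
python3 -c "
from workcell import close_job
print(close_job())"
```

```text
the job is handed in; nothing more can be done
None
```

View pics/side4.png

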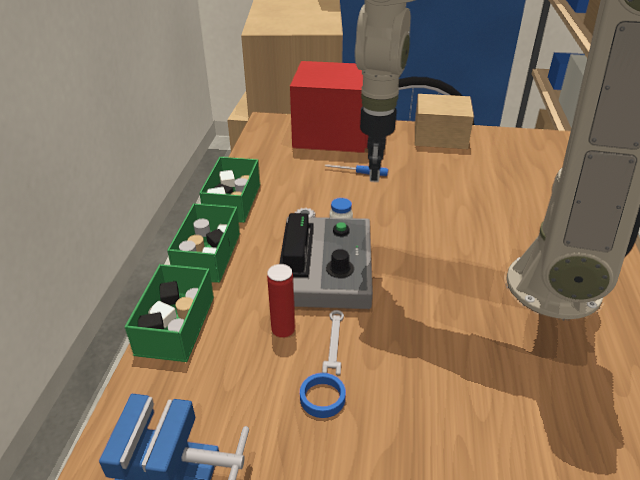

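The selector is set four clicks up from its end stop, start has been pressed fully and has come back out, and the job was handed in at about 45 s. No verdict is reported, and the true setting can only be inferred from torque and angle.

- **End stop:** I turned the knob anticlockwise past five positions. The torque then rose steadily past the click peak to 0.51 N m, where I stopped. All sampled torques stayed at 0.51 N m or below, against the 0.95 N m wrenching limit.
- **Four clicks:** Turning clockwise, I felt four separate clicks. The torque was back near zero (−0.04 N m) about 82.5° from the lowest position, which matches 0.36 mm on the wiper.
- **Start button:** The first stop read only about 7 N, so I pushed further to confirm. It was hard against its stop at about 13 N, at z 0.076, and its spring force faded out near z 0.0825 as I backed off. That is the full 6 mm of travel. The cap looked fully out in the last picture.
- **Rest of the bench:** The robot was touching nothing at the end. The before/after check showed no change at the wrench, tape, spray can or grease jar.
    - **Screwdriver:** it was flagged in that check. The picture, which I viewed after handing in, shows the gripper partly in front of it and the screwdriver where it was.
    - **Pack and sprocket:** I judged these by eye only, and they look unmoved.

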